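# Index a drill jig slide under its bush

### The job

With fingertips only, get the metal block ready for drilling: first push it along its nest on the jig's slide until it sits home against the end stop, then push the slide, which has a black post for this, along the rail until the spring roller catch of the blue drilling station clicks into the slide's notch, so that the block's middle hole lies under the drill bush. Stop at the click and do not drive the slide on through the catch; let the block and the slide rest there, lift nothing, and leave the bolt, nut and spanner where they lie.

Things in the scene. Friction and masses are not known exactly. Their poses are not given: they have to be found in the camera images.
- drill_jig: Fixed grey base plate, 10 mm thick, x = -62 to +98, y = -180 to +180 mm, with a steel rail (top z = 22 mm) along y. Origin: on the table under the rail's middle; +y: the way the slide is pushed; +x: the station's side. End buffers 28 mm high at y = -172 and +172 mm limit the slide.
- nest_stop (a point): On the slide: foot of the dark end stop's face, on the centre line and nest floor (34 mm above the table); axes as drill_jig's. Stop 14 mm high. Slide 72 mm wide, from 122 mm behind (-y) to 8 mm ahead of this point. Nest: brass side rails 8 mm high, 48 mm apart, open at the rear (-y). The slide moves only along y, with about 3.5 N friction, and stays where left.
- push_post (a point): Top centre of the upright black post on the slide's near (-x) side: 16 mm in diameter, 34 to 66 mm above the table, on a lug (top at 34 mm), 47 mm to -x of the rail's centre line and 102 mm behind (-y) nest_stop. Nothing stands close behind or ahead of it.
- slide_notch (a point): On the slide's centre line and nest floor, 37.5 mm behind (-y) nest_stop: level with the V notch of the dark cam on the slide's far (+x) side. A gentle 6 mm ramp leads into the notch, a steeper 9 mm hump closes it behind. With the catch in the notch this point has y = 0 in drill_station's frame.
- drill_station: Fixed blue station clamped on the base, its place along the rail differs; axes as drill_jig's. Origin: on the rail's centre line, 10 mm above the table, straight under the drill bush and level with the roller catch. Column at x = 58 to 96 mm; arm over the nest 60 to 70 mm above the table, 32 mm wide, to x = -16 mm; bush 56 to 75 mm above the table.
- catch_roller_at (a point): Where the catch's sprung brass roller (10 mm) stands out of the station towards -x; fixed point. Pushing the slide takes about 7 N on the ramp, from 20 to 8 mm before the notch; then the force falls to nothing and the last 5 mm draw the slide in. Driving on through takes 11 rising to 15 N, 8 mm further. Let go within 4 mm of the notch, the slide is pulled to it.
- work_block: Loose bright metal block with three drilled holes, 45 (x) x 75 (y) x 18 mm, about 0.17 kg, in the nest, long side along the slide. Origin: centre of its underside, under its middle hole. Starts 8 to 22 mm short of the stop; home, its origin is 37.5 mm behind nest_stop. Slides in the nest with 1 to 2.5 N, less than the slide itself.
- hex_bolt: Bystander: loose hex bolt, 68 mm long, 21 mm over the head, on the table; origin under its middle.
- hex_nut: Bystander: loose hex nut, 27 mm over the corners, 13 mm high; origin under its middle.
- spanner: Bystander: loose combination spanner, 181 x 27 x 6 mm, on the table; origin under its middle.

How it is judged:
On the way, in this order (a step that is already met when the one before it is completed fails the run):
1. the block is home against the nest's end stop, before the slide is at the catch (y of work_block in the frame of nest_stop above -0.04 m and y of slide_notch in the frame of drill_station below -0.01 m), for 0.1 s.
2. the slide is in the catch (y of slide_notch in the frame of drill_station between -0.004 and 0.006 m), for 0.2 s.
At the end, for the whole second after the job is handed in: The slide rests in the catch (notch within 2 mm of the station along the rail), the block lies flat in the nest within 2.5 mm of the end stop with its middle hole within 4 mm of the drill bush's axis, all at rest and the robot clear (y of slide_notch in the frame of drill_station between -0.002 and 0.002 m and y of work_block in the frame of nest_stop above -0.04 m and z of work_block in the frame of nest_stop below 0.002 m and horizontal distance between work_block and drill_station below 0.004 m and linear speed of work_block below 0.01 m/s); the robot touches nothing.
It fails at once if the slide is driven on through the catch (more than 8 mm past it) (y of slide_notch in the frame of drill_station above 0.008 m).
It fails at once if the block is lifted more than 8 mm off the nest's floor or tipped (z of work_block in the frame of nest_stop above 0.008 m or angle between work_block's own z axis and vertical above 0.2 rad).
It fails at once if the bolt, nut or spanner is moved more than 15 mm (distance of any of hex_bolt, hex_nut, spanner from where it was at the start of the episode above 0.015 m).
It also fails if it takes over 58 s, if anything falls off the work surface, if the arm or the gripper's body presses on something with over 40 N, if the wrist force passes 120 N, or if a joint passes its speed limit or range.

### The arm

A 7-joint arm with a two-finger parallel gripper is mounted at the origin on the work surface; the furniture and walls round the work are solid. World frame = base frame: x ahead of the robot, y to its left, z up, the work surface at z = 0. Lengths are in m, angles in rad, forces in N, time in s.
With the tool pointing down it reaches from about 0.4 to 0.75 m from the base axis. Payload 19.5 kg.
Tool frame: the origin (TCP) lies on the centre line of the jaws, within the pads' length; the fingertips stand 22 mm ahead of it and the grasp point (between the pads) lies 3 mm ahead of it; z points along the fingers, y is the line along which they close (so a half turn about z gives the same grasp; the last joint's range is limited). The gripper opens to 85 mm and grips with 20 to 120 N. Pads are 22 mm wide; open, the fingers measure 114 mm over their backs; the gripper's body (76 mm by 85 mm) begins 54 mm behind the grasp point. The pads swing forward as they close: fully open they stand 13 mm farther back than shut.
Start: joints at [1.204, 0.707, -0.028, 1.485, 0.022, 0.951, -0.075], TCP at [0.183, -0.545, 0.253] pointing down, gripper open.
Joint ranges: [-2.71, 2.71], [-0.32, 2.16], [-1.57, 1.52], [0, 2.45], [-1.46, 4.6], [0, 2.02], [-2.83, 2.83]. Speed limits (rad/s): [1.89, 1.89, 2.57, 2.57, 3.01, 3.01, 3.01].

### API

Orientations are given as a unit quaternion [x, y, z, w].
In Python, from rig import env, camera gives the robot as it stands.
- The arm moves only by the shell command python3 -m creep FILE, which reads ROWS from the file FILE. ROWS is a JSON object whose key "motion" holds a list of rows, 1 to 5 of them, each of 5 numbers: the opening from 0.0 (shut) to 1.0 (fully open), then dx, dy, dz in normalised numbers (1 is 600 mm), then a turn about the tool's z in normalised numbers (1 is 4 rad); each row shifts and turns the commanded pose from where the row before left it, along the tool's axes as they then stand; what a row does not reach is not made up. A row lasts 1/12 s, in which the tool goes at most 0.0417 m and 0.125 rad, less where a joint would pass 70% of its speed; a pose out of reach is approached as far as the arm can. The fingers move at their own pace and stop on an object; the grip force is fixed at half the most. Time passes only in rows, so rows that do not move let the fingers close. It prints the time, the measured TCP pose, the force, the opening and the grip force at its end. A shift or turn number past 1, either way, is cut back to 1. Input that does not fit is refused with a message, and nothing moves.
- env.get_obs(): the state, without advancing time (a new reading comes with each control period).
- camera(name): name is "side" or "top"; returns a dict with "img" (384x512x3 uint8, blue, green, red), "mtx" (3x3 intrinsics, pixels), "D" ([k1, k2, p1, p2, k3] as OpenCV has them; the pictures are not rectified), "R" (3x3) and "t" (3): a world point X has camera coordinates R X + t. Camera axes: x right, y down, z forward; pixel columns grow to the right and rows downward; lengths in m; the calibration is good to about 2 mm. A picture is of the moment at which its call begins. There is no depth.
- env.finish_job(): hands the job in; it is judged then, once.
The state is a dict: "time_s": time; "joints": joint angles; "qd": joint speeds; "joint_torque": joint torques, N m; "ee_pos": TCP position; "tool_rot": TCP orientation; "wrist_force": force on the tool from outside, world axes, zero at the start; "ft_torque": the same for the moment, N m; "opening": opening from 0.0 (shut) to 1.0 (fully open); "grip_force": force on a finger pad.
Only numpy, scipy, OpenCV 4.12 (cv2) and the standard library are available. Lean on these libraries where they do the work, as an engineer would, in place of code of your own. Each camera call takes 0.05 s, during which the arm holds its last target. There are 200 camera calls.

## Working session

There is one attempt and no reset: what is moved stays moved. The work goes in short steps, Python scripts to look and compute and a shell command to move; the robot and the scene stay as the last step left them, time stands still between calls to the robot, and variables do not carry over. Pictures are saved under pics/ and viewed, at most 10 in all, crops included, and the job is handed in when it is done.

```bash
mkdir -p pics
python3 - <<'E'
from rig import env,camera
import cv2,pickle
d={}
for n in("top","side"):
    c=camera(n);d[n]=c;cv2.imwrite(f"pics/{n}0.png",c["img"])
    print(n,c["mtx"],c["D"],c["R"],c["t"])
pickle.dump(d,open("c0.pkl","wb"))
print(env.get_obs())
E
```

```text
top [[372.4081337    0.         252.31207574]
 [  0.         372.4081337  190.39080071]
 [  0.           0.           1.        ]] [-0.07690857  0.          0.          0.          0.        ] [[ 2.23959797e-03 -9.99920817e-01 -1.23831804e-02]
 [-9.84447273e-01 -2.92876823e-05 -1.75680292e-01]
 [ 1.75666019e-01  1.25840414e-02 -9.84369388e-01]] [-0.22872782  0.45615898  0.84314852]
side [[447.37596073   0.         255.70397161]
 [  0.         447.37596073 188.92799717]
 [  0.           0.           1.        ]] [0.0337348 0.        0.        0.        0.       ] [[ 0.98845426 -0.15110576 -0.01119017]
 [-0.09950452 -0.59166028 -0.8000231 ]
 [ 0.11426732  0.79189972 -0.59986483]] [-0.47282176 -0.03718961  1.03454076]
{'time_s': 0.1, 'joints': array([ 1.20432097,  0.70704085, -0.02761148,  1.48498632,  0.02203377,
        0.95086866, -0.07550917]), 'qd': array([-0.00022653, -0.00081087, -0.00067284, -0.00125862,  0.00203288,
       -0.00200571,  0.00144945]), 'joint_torque': array([ 1.86872610e-03, -8.84296775e+01,  1.23661526e+00, -2.36452156e+01,
        1.71649223e-02,  5.07201970e-03,  1.50974699e-06]), 'ee_pos': array([ 0.18339988, -0.5447326 ,  0.25286618]), 'tool_rot': array([ 9.86843449e-01,  1.61677941e-01, -1.10864085e-04, -4.87524058e-04]), 'wrist_force': array([ 0.12986362, -0.44642261,  0.61623381]), 'ft_torque': array([ 9.91348784e-03,  2.40674363e-02, -6.85950388e-05]), 'grip_force': 0.0, 'opening': 0.9993148071032355}
```

View pics/top0.png

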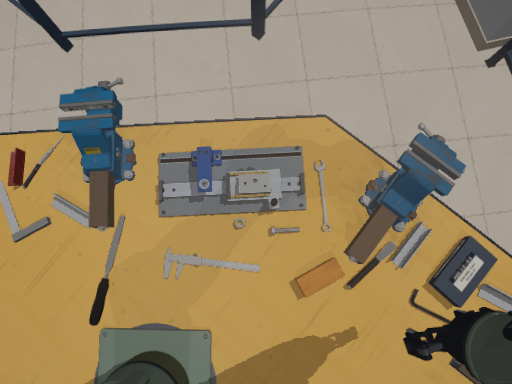

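View pics/side0.png

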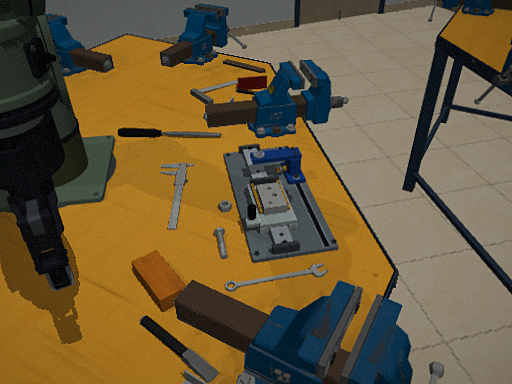

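The top view shows the jig at px (158-305, 147-217), its station at (204,170) and the post at (274,202). The slide is pushed to image left, which is world +y. Next I'll zoom in on both views.

Run:
```python
import pickle,cv2
d=pickle.load(open("c0.pkl","rb"))
cv2.imwrite("pics/topz.png",cv2.resize(d["top"]["img"][140:225,152:312],None,fx=5,fy=5,interpolation=cv2.INTER_CUBIC))
cv2.imwrite("pics/sidez.png",cv2.resize(d["side"]["img"][140:262,215:345],None,fx=4.9,fy=4.9,interpolation=cv2.INTER_CUBIC))
```

```text
(no output)
```

View pics/topz.png

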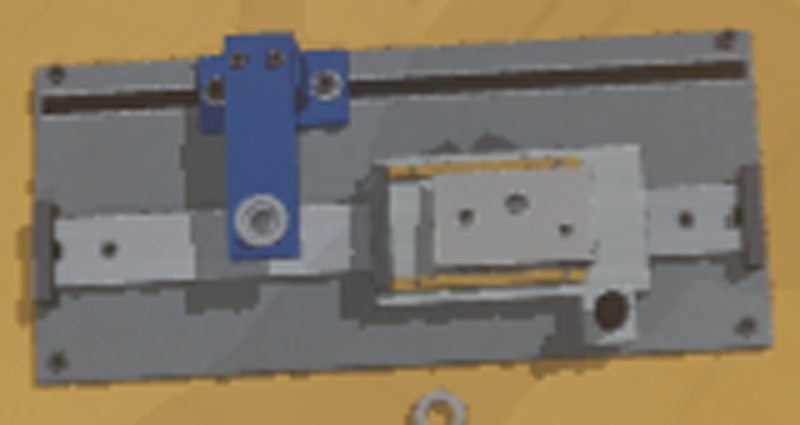

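View pics/sidez.png

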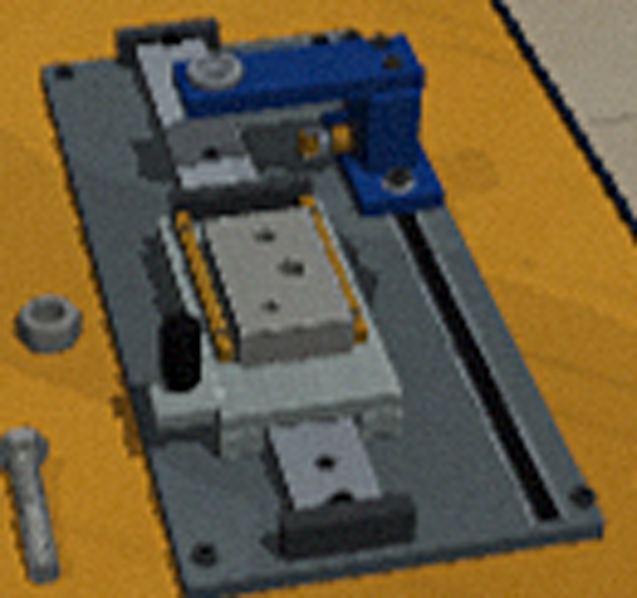

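Both crops are clear. In the top crop the post top is at (611,311), the bush at (262,219), the block's middle hole at (515,203), and the stop at about x=388. In the side crop the post top is at about (181,318), the bush at (215,68) and the middle hole at (291,268). I'll fit all the poses jointly.

```bash
cat > fit.py <<'E'
import pickle,cv2,numpy as np
from scipy.optimize import least_squares
d=pickle.load(open("c0.pkl","rb"))
T=lambda u,v:("top",u/5+151.6,v/5+139.6)
S=lambda u,v:("side",u/4.9+214.6,v/4.9+139.6)
# p: jx,jy,yaw, s(notch stop y), st(station y), b(block y rel stop)
J=lambda x,y,z:(lambda p:(x,y,z))
post=lambda p:(-.047,p[3]-.102,.066); bush=lambda p:(0,p[4],.075); hole=lambda p:(0,p[3]+p[5],.052)
obs=[(T(36,66),J(.098,.18,.01)),(T(748,31),J(.098,-.18,.01)),(T(771,346),J(-.062,-.18,.01)),(T(36,384),J(-.062,.18,.01)),
(S(42,68),J(-.062,.18,.01)),(S(185,585),J(-.062,-.18,.01)),(S(603,520),J(.098,-.18,.01)),
(T(611,311),post),(T(262,219),bush),(T(515,203),hole),(S(181,318),post),(S(215,68),bush),(S(291,268),hole)]
def W(p,q):
    c,s=np.cos(p[2]),np.sin(p[2]);return np.array([p[0]+c*q[0]-s*q[1],p[1]+s*q[0]+c*q[1],q[2]])
def proj(n,X):
    c=d[n];return cv2.projectPoints(np.array([X],float),cv2.Rodrigues(c["R"])[0],c["t"],c["mtx"],c["D"])[0][0,0]
def res(p): # per-camera pixel bias allowed? no
    return np.concatenate([proj(o[0],W(p,f(p)))-o[1:] for o,f in obs])
if __name__=="__main__":
    for sel in("both","top","side"):
        k=np.repeat([sel in("both",o[0]) for o,_ in obs],2)
        r=least_squares(lambda p:res(p)[k],[.55,-.2,0,0,.07,-.05]);p=r.x
        print(sel,p.round(4));print(r.fun.reshape(-1,2).round(1).tolist())
        for f in(post,bush,hole):print(W(p,f(p)).round(4),end=' ')
        print()
E
python3 fit.py
```

```text
both [ 0.4705 -0.1751  0.0518  0.0035  0.0577 -0.0625]
[[-0.8, -0.5], [-0.1, -1.0], [0.1, -0.7], [-0.6, -0.9], [-0.1, -0.3], [0.1, 0.6], [0.8, 0.4], [-0.8, -1.5], [-0.3, -0.6], [0.1, 2.0], [-0.3, 1.0], [0.1, 0.5], [-2.9, 1.1]]
[ 0.4287 -0.2759  0.066 ] [ 0.4675 -0.1174  0.075 ] [ 0.4736 -0.234   0.052 ] 
top [ 0.4694 -0.1759  0.0512  0.0026  0.0577 -0.0608]
[[-0.5, -0.2], [0.2, -0.6], [0.4, -0.2], [-0.3, -0.5], [-0.1, -1.0], [-0.0, -0.1], [0.1, 2.5]]
[ 0.4276 -0.2775  0.066 ] [ 0.4665 -0.1182  0.075 ] [ 0.4724 -0.234   0.052 ] 
side [ 0.4716 -0.1736  0.0501  0.0048  0.0588 -0.0649]
[[0.4, -0.7], [0.4, -0.1], [1.0, -0.2], [0.0, -0.0], [0.5, -0.2], [-2.4, 0.9]]
[ 0.4296 -0.273   0.066 ] [ 0.4687 -0.1149  0.075 ] [ 0.4747 -0.2336  0.052 ]
```

The manual's scale: shifts go in shares of 600 mm and turns go in shares of 4 rad. Converting my numbers, -0.118 rad / 4 = -0.0295.

```bash
echo '{"motion": [[0, 0, 0, 0, -0.0295], [0, 0, 0, 0, -0.0295], [0, 0, 0, 0, -0.0295], [0, 0, 0, 0, -0.0295], [0, 0, 0, 0, -0.0295]]}' > next.json && python3 -m creep next.json
echo '{"motion": [[0, 0, 0, 0, -0.0295], [0, 0, 0, 0, -0.0295], [0, 0, 0, 0, -0.0295], [0, 0, 0, 0, -0.0295], [0, 0, 0, 0, -0.0295]]}' > next.json && python3 -m creep next.json
echo '{"motion": [[0, 0, 0, 0, -0.0295], [0, 0.0167, 0.025, 0, 0], [0, 0.037, 0.051, 0, 0], [0, 0.037, 0.051, 0, 0], [0, 0.037, 0.051, 0, 0]]}' > next.json && python3 -m creep next.json
echo '{"motion": [[0, 0.037, 0.051, 0, 0], [0, 0.037, 0.051, 0, 0], [0, 0.037, 0.051, 0, 0], [0, 0.037, 0.051, 0, 0], [0, 0, 0, 0, 0]]}' > next.json && python3 -m creep next.json
python3 - <<'E'
from rig import env
o=env.get_obs();print(o["ee_pos"],o["tool_rot"],o["wrist_force"])
E
```

```text
time_s: 0.52
ee_pos: [0.1834, -0.5448, 0.253]
tool_rot: [0.896, 0.444, 0.0, -0.0]
wrist_force: [0.9, 0.5, 0.4]
opening: 0.3
grip_force: 0.0
time_s: 0.93
ee_pos: [0.1834, -0.5448, 0.253]
tool_rot: [0.728, 0.686, 0.0, -0.0]
wrist_force: [-0.1, 1.3, -0.1]
opening: 0.001
grip_force: 0.0
time_s: 1.35
ee_pos: [0.2869, -0.4617, 0.253]
tool_rot: [0.689, 0.725, 0.0, -0.0]
wrist_force: [0.2, -1.4, -0.7]
opening: 0.002
grip_force: 0.0
time_s: 1.77
ee_pos: [0.4093, -0.3622, 0.2533]
tool_rot: [0.685, 0.728, 0.002, 0.0]
wrist_force: [0.7, 1.1, -0.4]
opening: 0.002
grip_force: 0.0
[ 0.40929168 -0.36221948  0.25330641] [6.85435800e-01 7.28130298e-01 2.00724811e-03 6.04329744e-05] [ 0.66732145  1.0609464  -0.39056443]
```

Scaled: 0.04 m / 0.6 = 0.0667, 0.0236 m / 0.6 = 0.0393.

```bash
echo '{"motion": [[0, 0.028, 0.0393, 0, 0], [0, 0.028, 0.0393, 0, 0], [0, 0.028, 0.0393, 0, 0], [0, 0, 0, 0.05, 0], [0, 0, 0, 0.0667, 0]]}' > next.json && python3 -m creep next.json
echo '{"motion": [[0, 0, 0, 0.0667, 0], [0, 0, 0, 0.0667, 0], [0, 0, 0, 0.0467, 0], [0, 0, 0, 0, 0], [0, 0, 0, 0, 0]]}' > next.json && python3 -m creep next.json
python3 - <<'E'
from rig import camera
import cv2,numpy as np
a=cv2.resize(camera("top")["img"][140:225,190:312],(390,272),interpolation=cv2.INTER_CUBIC)
b=cv2.resize(camera("side")["img"][140:262,215:345],(390,366),interpolation=cv2.INTER_CUBIC)
im=np.zeros((366,790,3),np.uint8);im[:272,:390]=a;im[:,400:]=b
cv2.imwrite("pics/a1.png",im)
E
```

```text
time_s: 2.18
ee_pos: [0.4738, -0.3131, 0.1843]
tool_rot: [0.688, 0.726, 0.001, 0.002]
wrist_force: [0.7, -1.7, -1.6]
opening: 0.001
grip_force: 0.0
time_s: 2.6
ee_pos: [0.4716, -0.3136, 0.0751]
tool_rot: [0.688, 0.725, -0.0, -0.001]
wrist_force: [0.2, 0.3, 1.2]
opening: 0.002
grip_force: 0.0
```

View pics/a1.png

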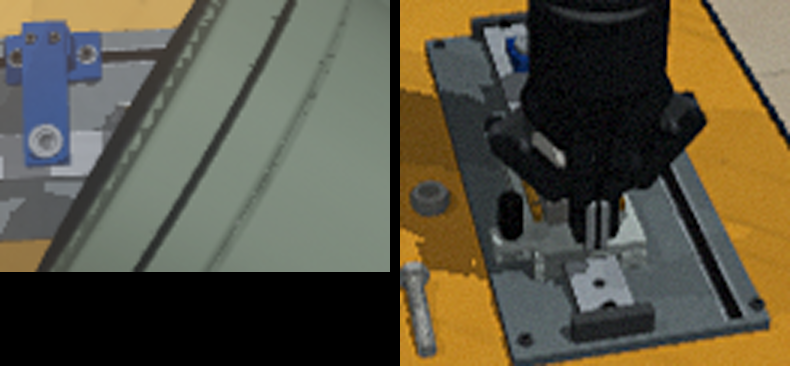

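The arm hides the top view. In the side view the shut fingertips at (597,247) sit behind the block on its centre line, clear of the post at (510,215). I'll lower and approach.

Scaled: 0.008 m / 0.6 = 0.0133, 0.005 m / 0.6 = 0.0083.

```bash
echo '{"motion": [[0, 0, 0.0083, 0.0117, 0], [0, 0, 0, 0.01, 0], [0, 0.0133, 0, 0, 0], [0, 0.0133, 0, 0, 0], [0, 0, 0, 0, 0]]}' > next.json && python3 -m creep next.json
echo '{"motion": [[0, 0.005, 0, 0, 0], [0, 0.005, 0, 0, 0], [0, 0, 0, 0, 0], [0, 0, 0, 0, 0]]}' > next.json && python3 -m creep next.json
echo '{"motion": [[0, 0.005, 0, 0, 0], [0, 0.005, 0, 0, 0], [0, 0, 0, 0, 0], [0, 0, 0, 0, 0]]}' > next.json && python3 -m creep next.json
echo '{"motion": [[0, 0.005, 0, 0, 0], [0, 0.005, 0, 0, 0], [0, 0, 0, 0, 0], [0, 0, 0, 0, 0]]}' > next.json && python3 -m creep next.json
```

```text
time_s: 3.12
ee_pos: [0.4764, -0.2953, 0.0626]
tool_rot: [0.688, 0.726, 0.0, -0.0]
wrist_force: [0.1, 1.0, 0.5]
opening: -0.001
grip_force: 0.0
time_s: 3.45
ee_pos: [0.4757, -0.2916, 0.0624]
tool_rot: [0.688, 0.725, -0.0, 0.0]
wrist_force: [0.3, 0.0, 0.0]
opening: 0.004
grip_force: 0.0
time_s: 3.78
ee_pos: [0.4755, -0.2854, 0.0623]
tool_rot: [0.688, 0.725, 0.0, -0.0]
wrist_force: [-0.6, -0.1, 0.3]
opening: 0.001
grip_force: 0.0
time_s: 4.12
ee_pos: [0.4751, -0.2794, 0.0623]
tool_rot: [0.688, 0.725, 0.0, -0.0]
wrist_force: [-0.1, 0.0, -0.1]
opening: 0.001
grip_force: 0.0
```

Scaled: 0.002 m / 0.6 = 0.0033.

```bash
echo '{"motion": [[0, 0.0033, 0, 0, 0], [0, 0.0033, 0, 0, 0]]}' > next.json && python3 -m creep next.json|grep -E "ee|wr"
echo '{"motion": [[0, 0.0033, 0, 0, 0], [0, 0.0033, 0, 0, 0]]}' > next.json && python3 -m creep next.json|grep -E "ee|wr"
echo '{"motion": [[0, 0.0033, 0, 0, 0], [0, 0.0033, 0, 0, 0]]}' > next.json && python3 -m creep next.json|grep -E "ee|wr"
echo '{"motion": [[0, 0.0033, 0, 0, 0], [0, 0.0033, 0, 0, 0]]}' > next.json && python3 -m creep next.json|grep -E "ee|wr"
echo '{"motion": [[0, 0.0033, 0, 0, 0], [0, 0.0033, 0, 0, 0]]}' > next.json && python3 -m creep next.json|grep -E "ee|wr"
```

```text
ee_pos: [0.4749, -0.2757, 0.0623]
wrist_force: [0.3, -1.8, -0.0]
ee_pos: [0.4747, -0.2714, 0.0623]
wrist_force: [-0.4, -1.3, 0.1]
ee_pos: [0.4745, -0.2674, 0.0623]
wrist_force: [0.3, -1.2, -0.7]
ee_pos: [0.4743, -0.2634, 0.0623]
wrist_force: [0.7, -1.6, 0.4]
ee_pos: [0.474, -0.2594, 0.0623]
wrist_force: [0.4, -5.6, -0.4]
```

Scaled: 0.002 m / 0.6 = 0.0033.

```bash
echo '{"motion": [[0, 0.0033, 0, 0, 0], [0, 0.0033, 0, 0, 0]]}' > next.json && python3 -m creep next.json|grep -E "ee|wr"
echo '{"motion": [[0, 0, 0, 0, 0], [0, 0, 0, 0, 0]]}' > next.json && python3 -m creep next.json|grep -E "ee|wr"
python3 - <<'E'
from rig import camera
import cv2
cv2.imwrite("pics/a2.png",cv2.resize(camera("side")["img"][140:262,215:345],None,fx=4.9,fy=4.9,interpolation=cv2.INTER_CUBIC))
E
```

```text
ee_pos: [0.4738, -0.2557, 0.0623]
wrist_force: [0.4, -4.9, -0.5]
ee_pos: [0.4738, -0.2553, 0.0623]
wrist_force: [-0.3, -0.2, -0.1]
```

View pics/a2.png

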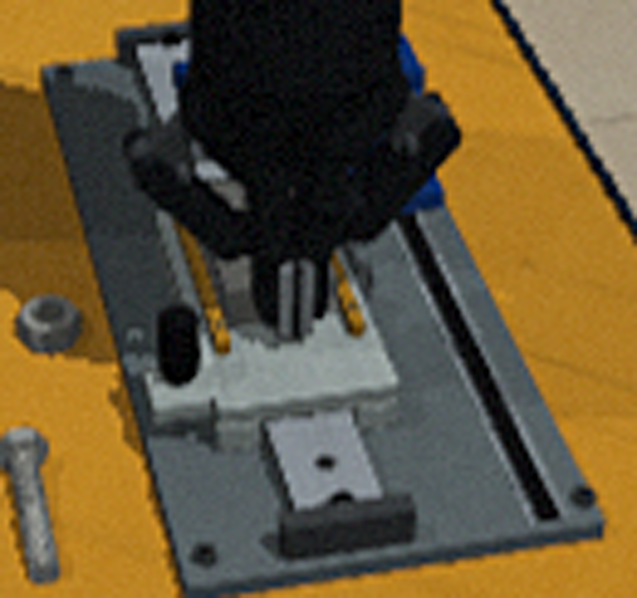

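The block is home: the rail ends at (222,345) and (355,330) show it pushed in ahead of the fingers, the force stepped from 1.5 N to 5 N, and the slide crept about 5 mm. Now I'll move behind the post.

Scaled: -0.02 m / 0.6 = -0.0333, -0.01 m / 0.6 = -0.0167.

```bash
echo '{"motion": [[0, -0.0167, 0, 0, 0], [0, -0.0333, 0, 0, 0], [0, -0.0333, 0, 0, 0], [0, 0, 0, 0, 0], [0, 0, 0, 0, 0]]}' > next.json && python3 -m creep next.json|grep -E "ee|wr"
echo '{"motion": [[0, 0, -0.0267, 0, 0], [0, 0, -0.0267, 0, 0], [0, 0, -0.0233, 0, 0], [0, 0, 0, 0, 0], [0, 0, 0, 0, 0]]}' > next.json && python3 -m creep next.json|grep -E "ee|wr"
echo '{"motion": [[0, 0.0067, 0, 0, 0], [0, 0.005, 0, 0, 0], [0, 0.005, 0, 0, 0], [0, 0, 0, 0, 0], [0, 0, 0, 0, 0]]}' > next.json && python3 -m creep next.json|grep -E "ee|wr"
echo '{"motion": [[0, 0.005, 0, 0, 0], [0, 0.005, 0, 0, 0], [0, 0.005, 0, 0, 0]]}' > next.json && python3 -m creep next.json|grep -E "ee|wr"
echo '{"motion": [[0, 0.005, 0, 0, 0], [0, 0.005, 0, 0, 0], [0, 0.005, 0, 0, 0]]}' > next.json && python3 -m creep next.json|grep -E "ee|wr"
```

```text
ee_pos: [0.476, -0.3069, 0.0621]
wrist_force: [-1.0, 1.4, 0.8]
ee_pos: [0.4306, -0.3078, 0.0624]
wrist_force: [0.7, 0.6, 0.5]
ee_pos: [0.4303, -0.2976, 0.0623]
wrist_force: [0.1, -0.4, 0.6]
ee_pos: [0.4295, -0.289, 0.0623]
wrist_force: [-0.4, -3.4, -1.0]
ee_pos: [0.429, -0.2798, 0.0623]
wrist_force: [-0.4, -4.6, -0.7]
```

Scaled: 0.004 m / 0.6 = 0.0067.

```bash
echo '{"motion": [[0, 0.0067, 0, 0, 0], [0, 0.0067, 0, 0, 0], [0, 0.0067, 0, 0, 0], [0, 0.0067, 0, 0, 0], [0, 0.0067, 0, 0, 0]]}' > next.json && python3 -m creep next.json|grep -E "ee|wr"
echo '{"motion": [[0, 0.0067, 0, 0, 0], [0, 0.0067, 0, 0, 0], [0, 0.005, 0, 0, 0], [0, 0.005, 0, 0, 0], [0, 0.005, 0, 0, 0]]}' > next.json && python3 -m creep next.json|grep -E "ee|wr"
echo '{"motion": [[0, 0.0033, 0, 0, 0], [0, 0.0033, 0, 0, 0]]}' > next.json && python3 -m creep next.json|grep -E "ee|wr"
echo '{"motion": [[0, 0.0033, 0, 0, 0], [0, 0.0033, 0, 0, 0]]}' > next.json && python3 -m creep next.json|grep -E "ee|wr"
echo '{"motion": [[0, 0.0033, 0, 0, 0], [0, 0.0033, 0, 0, 0]]}' > next.json && python3 -m creep next.json|grep -E "ee|wr"
```

```text
ee_pos: [0.428, -0.2595, 0.0623]
wrist_force: [0.7, -5.1, -2.1]
ee_pos: [0.4271, -0.2428, 0.0623]
wrist_force: [0.8, -3.8, -1.2]
ee_pos: [0.4269, -0.2389, 0.0623]
wrist_force: [-1.4, -3.9, -1.3]
ee_pos: [0.4267, -0.2349, 0.0623]
wrist_force: [0.5, -4.0, -1.3]
ee_pos: [0.4265, -0.2309, 0.0623]
wrist_force: [0.1, -3.7, -1.8]
```

Scaled: 0.0015 m / 0.6 = 0.0025.

```bash
echo '{"motion": [[0, 0.0025, 0, 0, 0], [0, 0.0025, 0, 0, 0]]}' > next.json && python3 -m creep next.json|grep -E "ee|wr"
echo '{"motion": [[0, 0.0025, 0, 0, 0], [0, 0.0025, 0, 0, 0]]}' > next.json && python3 -m creep next.json|grep -E "ee|wr"
echo '{"motion": [[0, 0.0025, 0, 0, 0], [0, 0.0025, 0, 0, 0]]}' > next.json && python3 -m creep next.json|grep -E "ee|wr"
echo '{"motion": [[0, 0.0025, 0, 0, 0], [0, 0.0025, 0, 0, 0]]}' > next.json && python3 -m creep next.json|grep -E "ee|wr"
```

```text
ee_pos: [0.4263, -0.2279, 0.0623]
wrist_force: [0.5, -3.7, -1.8]
ee_pos: [0.4262, -0.2249, 0.0623]
wrist_force: [-0.3, -4.2, -1.7]
ee_pos: [0.426, -0.2221, 0.0623]
wrist_force: [-0.5, -5.7, -1.6]
ee_pos: [0.4259, -0.2194, 0.0623]
wrist_force: [-0.4, -8.0, -3.5]
```

Scaled: 0.0015 m / 0.6 = 0.0025.

```bash
echo '{"motion": [[0, 0.0025, 0, 0, 0], [0, 0.0025, 0, 0, 0]]}' > next.json && python3 -m creep next.json|grep -E "ee|wr"
echo '{"motion": [[0, 0.0025, 0, 0, 0], [0, 0.0025, 0, 0, 0]]}' > next.json && python3 -m creep next.json|grep -E "ee|wr"
echo '{"motion": [[0, 0.0017, 0, 0, 0], [0, 0.0017, 0, 0, 0]]}' > next.json && python3 -m creep next.json|grep -E "ee|wr"
echo '{"motion": [[0, 0.0017, 0, 0, 0]]}' > next.json && python3 -m creep next.json|grep -E "ee|wr"
```

```text
ee_pos: [0.4257, -0.2165, 0.0623]
wrist_force: [1.1, -8.2, -2.7]
ee_pos: [0.4255, -0.2135, 0.0623]
wrist_force: [-0.0, -7.6, -3.1]
ee_pos: [0.4254, -0.2113, 0.0623]
wrist_force: [-0.1, -5.0, -2.4]
ee_pos: [0.4254, -0.2103, 0.0623]
wrist_force: [0.3, -6.3, -2.8]
```

```bash
for i in 1; do echo '{"motion": [[0, 0.0017, 0, 0, 0]]}' > next.json && python3 -m creep next.json|grep -E "ee|wr"
echo '{"motion": [[0, 0.0017, 0, 0, 0]]}' > next.json && python3 -m creep next.json|grep -E "ee|wr"
echo '{"motion": [[0, 0.0017, 0, 0, 0]]}' > next.json && python3 -m creep next.json|grep -E "ee|wr"; echo '{"motion": [[0, 0, 0, 0, 0], [0, 0, 0, 0, 0]]}' > next.json && python3 -m creep next.json|grep -E "ee|wr"; done
```

```text
ee_pos: [0.4253, -0.2091, 0.0623]
wrist_force: [0.7, -3.6, -2.5]
ee_pos: [0.4253, -0.2078, 0.0623]
wrist_force: [-0.3, 0.1, -0.8]
ee_pos: [0.4252, -0.2067, 0.0623]
wrist_force: [-0.0, 0.1, -0.3]
ee_pos: [0.4253, -0.2068, 0.0623]
wrist_force: [0.3, 0.3, -0.8]
```

The force dropped to nothing, so the slide has been drawn in. I'll back off, lift clear and look.

```bash
echo '{"motion": [[0, -0.0167, 0, 0, 0], [0, -0.0333, 0, 0, 0], [0, -0.05, 0, -0.0333, 0], [0, -0.05, 0, -0.05, 0], [0, -0.05, 0, -0.05, 0]]}' > next.json && python3 -m creep next.json|grep -E "ee|wr"
echo '{"motion": [[0, -0.05, -0.025, -0.05, 0], [0, -0.05, -0.025, -0.05, 0], [0, -0.05, -0.0333, -0.0333, 0], [0, -0.05, -0.0333, 0, 0], [0, -0.05, -0.0333, 0, 0]]}' > next.json && python3 -m creep next.json|grep -E "ee|wr"
echo '{"motion": [[0, -0.05, -0.0333, 0, 0], [0, -0.0333, -0.0333, 0, 0], [0, 0, 0, 0, 0], [0, 0, 0, 0, 0], [0, 0, 0, 0, 0]]}' > next.json && python3 -m creep next.json|grep -E "ee|wr"
python3 - <<'E'
from rig import camera
import cv2,numpy as np
t=camera("top")["img"];s=camera("side")["img"];np.savez("c1",t=t,s=s)
cv2.imwrite("pics/topz2.png",cv2.resize(t[140:225,152:312],None,fx=5,fy=5,interpolation=cv2.INTER_CUBIC))
cv2.imwrite("pics/sidez2.png",cv2.resize(s[140:262,215:345],None,fx=4.9,fy=4.9,interpolation=cv2.INTER_CUBIC))
E
```

```text
ee_pos: [0.4305, -0.3279, 0.1424]
wrist_force: [0.8, -0.2, 0.0]
ee_pos: [0.3496, -0.4782, 0.2182]
wrist_force: [0.8, -1.1, 0.3]
ee_pos: [0.314, -0.5277, 0.2168]
wrist_force: [-0.1, -0.9, -0.2]
```

View pics/topz2.png

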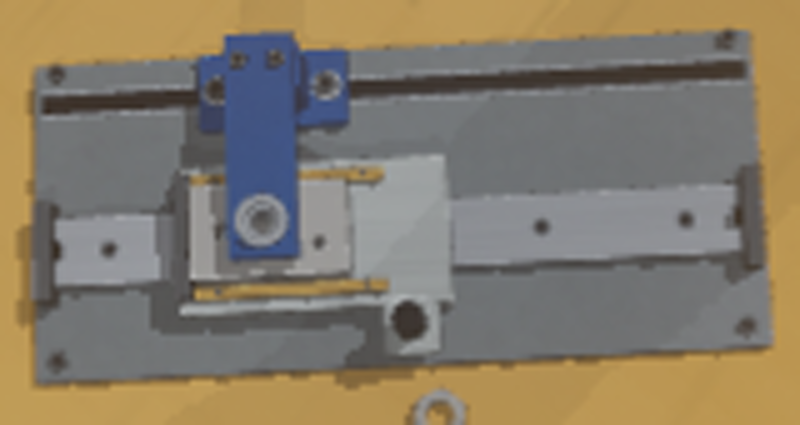

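View pics/sidez2.png

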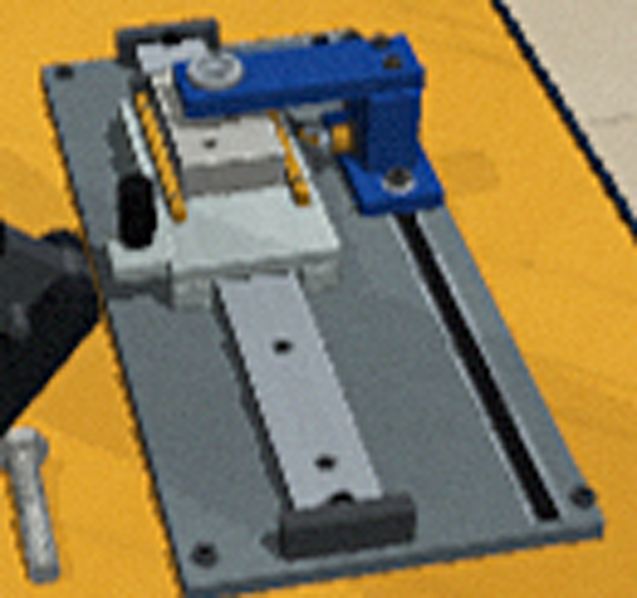

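The top view shows the block tight against the stop at (190,230), the bush over its middle and the post at (409,320). The side view agrees. A numeric check of the notch against the station comes next.

Run:
```python
from fit import *
p=least_squares(res,[.55,-.2,0,0,.07,-.05]).x
from scipy.optimize import minimize_scalar
for o in(T(409,320),S(136,178)):
    g=lambda y:np.sum((proj(o[0],W(p,(-.047,y,.066)))-o[1:])**2)
    y=minimize_scalar(g,bounds=(-.15,.15),method="bounded").x
    print(o[0],"notch-station",round(y+.0645-p[4],4))
o=[T(190,230),T(351,226)]
for h,q in((.048,o[0]),(.052,o[1])):
    g=lambda y:np.sum((proj(q[0],W(p,(0,y,h)))-q[1:])**2)
    print("stop/rear rel station",minimize_scalar(g,bounds=(-.15,.15),method="bounded").x-p[4])
```

```text
top notch-station -0.001
side notch-station 0.0048
stop/rear rel station 0.03711631281794955
stop/rear rel station -0.0393212331172729
```

The slide is in the catch within measuring error, the block spans +37 to -39 mm about the bush axis, and the nut and bolt haven't moved. I'll hand it in.

```bash
python3 -c "
from rig import env
print(env.finish_job())"
```

```text
the job is handed in; nothing more can be done
None
```

The job is handed in, with no verdict returned: the block is home against the end stop, the slide rests in the catch (I stopped when the push force fell to nothing), and the arm is clear. Two camera checks put the notch 1 mm short of and 5 mm past the station; the 5 mm side-view reading is the less certain one.

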